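# Load a batch of specimen cups into the analyser carrier in order of arrival

## Robot

A 7-joint arm with a two-finger parallel gripper is mounted at the origin on a cart in front of the work surface, level with it; the furniture and walls round the work are solid. World frame = base frame: x ahead of the robot, y to its left, z up, the work surface at z = 0. Lengths are in m, angles in rad, forces in N, time in s.
With the tool pointing down it reaches from about 0.4 to 0.875 m from the base axis. Payload 19.3 kg.
Tool frame: the origin (TCP) lies on the mounting face of the last link; the fingertips stand 173 mm ahead of it and the grasp point (between the pads) lies 155 mm ahead of it; z points along the fingers, y is the line along which they close (so a half turn about z gives the same grasp; the last joint's range is limited). The gripper opens to 85 mm and grips with 20 to 120 N. Pads are 22 mm wide; open, the fingers measure 114 mm over their backs; the gripper's body (76 mm by 85 mm) begins 54 mm behind the grasp point. The pads swing forward as they close: fully open they stand 13 mm farther back than shut.
Start: joints at [-1.201, 0.521, -0.036, 1.599, 0.021, 1.021, -0.113], TCP at [0.266, 0.566, 0.405] pointing down, gripper open.
Joint ranges: [-2.91, 2.91], [-0.3, 2.13], [-1.5, 1.42], [0.17, 2.43], [-1.26, 4.41], [0.16, 1.93], [-2.52, 2.52]. Speed limits (rad/s): [1.89, 1.89, 2.39, 2.39, 3.01, 3.01, 3.01].

## Interface

Orientations are given as [roll, pitch, yaw] about the fixed x, y, z axes, in that order (R = Rz(yaw) Ry(pitch) Rx(roll)).
In Python, from workcell import bot, vision gives the robot as it stands.
- The arm moves only by the shell command python3 -m creep 'ROWS' [FORCE]. ROWS is JSON, a list that holds one entry, the list of rows, each a list of 7 numbers: the opening, from -1 (shut) to 1 (fully open), then the shift along the tool's x, y, z in cm, then the turn, a rotation vector about the tool's x, y, z in rad. In form: [[[grip, tx, ty, tz, rx, ry, rz], ...]]. A call has 1 to 12 rows; each row shifts and turns the commanded pose from where the row before left it, along the tool's axes as they then stand; what a row does not reach is not made up. A row lasts 1/8 s, in which the tool goes at most 62.5 mm and 10.7 degrees, less where a joint would pass 70% of its speed; a pose out of reach is approached as far as the arm can. A call with a gripper value outside its range is refused whole. The fingers move at their own pace and stop on an object; FORCE is the grip in N (left out, the last holds). Time passes only in rows, so rows that do not move let the fingers close. It gives the time, the measured TCP pose, the force, the opening and the grip force at its end, in the units of the state.
- bot.observe(): the state, without advancing time (a new reading comes with each control period).
- vision.grab_frame(name): name is "scene" or "side" or "wrist"; returns a dict with "image" (400x640x3 uint8, blue, green, red), "depth" (400x640 float32, m along the optical axis (not along the pixel's ray), 0 where there is no reading), "fovy" (degrees; the focal length in pixels is half the picture's height over the tangent of half this angle, whatever the lens; pixels are square), "cx", "cy" (the principal point, pixels), "k1" (the pictures are not rectified: a ray, as slopes to the right and down, at radius r is drawn at 1 + k1 r^2 times it, then the intrinsics apply), "cam_to_world" (4x4, takes a point from camera to world coordinates); the wrist camera has in their place "tool_from_camera" (4x4, takes a point from camera to tool coordinates, whose origin is the TCP and whose axes are the flange's). Camera axes: x right, y down, z forward; pixel columns grow to the right and rows downward; lengths in m; the calibration is good to about 2 mm. A picture is of the moment at which its call begins: read the wrist's pose just before it.
- bot.job_done(): hands the job in; it is judged then, once.
The state is a dict: "clock": time; "qpos": joint angles; "qd": joint speeds; "joint_efforts": joint torques, N m; "position": TCP position; "tool_rot": TCP orientation; "force": force on the tool from outside, world axes, zero at the start; "moment": the same for the moment, N m; "grip_width": finger opening in m; "finger_force": force on a finger pad.
Only numpy, scipy, OpenCV 4.12 (cv2) and the standard library are available. Lean on these libraries where they do the work, as an engineer would, in place of code of your own. Each camera call takes 0.05 s, during which the arm holds its last target. There are 200 camera calls.

## Task

Load the four specimen cups from the white arrival tray into the wells of the grey analyser carrier, one at a time in order of arrival: the cup next to the tray's hand-grip plate came first. The carrier enters the analyser with its lift handle trailing, so the first cup goes into the well farthest from that handle, the next cup into the next well, and the last cup into the well beside the handle. Keep the cups upright, set them down into the wells rather than dropping them, and leave the two bottles beside the racks where they stand.

Things in the scene. Friction and masses are not known exactly. Their poses are not given: they have to be found in the camera images.
- cup_a: specimen cup, one of four alike (yellow screw lid, white body): 71 mm high, body 50 mm in diameter, lid 58 mm in diameter and 13 mm thick (58 to 71 mm above the underside), 40 to 85 g, rigid, lid fixed. At the start it stands upright in one compartment of the tray; which one changes. Origin: centre of its underside, z up
- cup_b: specimen cup, one of four alike (yellow screw lid, white body): 71 mm high, body 50 mm in diameter, lid 58 mm in diameter and 13 mm thick (58 to 71 mm above the underside), 40 to 85 g, rigid, lid fixed. At the start it stands upright in one compartment of the tray; which one changes. Origin: centre of its underside, z up
- cup_c: specimen cup, one of four alike (yellow screw lid, white body): 71 mm high, body 50 mm in diameter, lid 58 mm in diameter and 13 mm thick (58 to 71 mm above the underside), 40 to 85 g, rigid, lid fixed. At the start it stands upright in one compartment of the tray; which one changes. Origin: centre of its underside, z up
- cup_d: specimen cup, one of four alike (yellow screw lid, white body): 71 mm high, body 50 mm in diameter, lid 58 mm in diameter and 13 mm thick (58 to 71 mm above the underside), 40 to 85 g, rigid, lid fixed. At the start it stands upright in one compartment of the tray; which one changes. Origin: centre of its underside, z up
- tray: white arrival tray, immovable, 76 x 292 x 34 mm, row along its y axis: four square compartments, 68 mm inside, walls 4 mm thick, inner floor 4 mm above the bench, centres at y = -108, -36, 36, 108 mm, x = 0. Roughly parallel to the carrier, before or behind it; a monitor rises beyond their left end, an analyser left of the arm. Origin: centre of its underside, on the bench; z up
- tray_grip: hand-grip plate of the tray, immovable: tall white end plate with a hand slot and a grey sleeve on top, 80 mm wide, 15 thick, 97 high, across one end of the tray (at its y = +150 or -150 mm; which end changes; the other has a plain plate 40 mm high). Compartment centres are 42, 114, 186, 258 mm from it; the cup nearest it came first. Origin: centre of its underside, on the bench
- carrier: grey analyser carrier, immovable, 82 x 292 x 34 mm, its row along its own y axis, empty at the start: four round wells 66 mm in diameter, 24 mm deep, flat floor 10 mm above the bench, centres at y = -108, -36, 36, 108 mm, x = 0. The lid of a cup in a well is 68 to 81 mm above the bench. Origin: centre of its underside, on the bench; z up
- carrier_grip: lift handle of the carrier, immovable: steel end block 82 mm wide, 12 thick, with a bail and white roller on top, 98 mm high, across one end of the carrier (at its y = +152 or -152 mm; which end changes; the other end has a plain steel block 26 mm high). Well centres are 44, 116, 188, 260 mm from it. Origin: centre of its underside, on the bench
- buffer_bottle: white reagent bottle with a narrow green cap, 45 mm in diameter, 106 mm high, closed, loose, stands near one end of the racks as a bystander. Origin: centre of its underside, z up
- stain_bottle: small violet and white reagent bottle with a red cap, 38 mm in diameter, 84 mm high, closed, loose, stands near one end of the racks as a bystander. Origin: centre of its underside, z up
There are look-alikes about, which are no part of the job. Leave any pink look-alike of the cup_d alone.

How it is judged:
By the outcome, as a careful person would: the job done as asked, in the order asked, and still so for the second after the job is handed in, with the robot touching nothing.
It also fails if it takes over 104 s, if anything falls off the work surface, if the arm or the gripper's body presses on something with over 40 N, if the wrist force passes 120 N, or if a joint passes its speed limit or range.

## Working session

There is one attempt and no reset: what is moved stays moved. The work goes in short steps, Python scripts to look and compute and a shell command to move; the robot and the scene stay as the last step left them, time stands still between calls to the robot, and variables do not carry over. Pictures are saved under pics/ and viewed, at most 14 in all, crops included, and the job is handed in when it is done.

```bash
ls && mkdir -p pics
cat > h.py <<'E'
import numpy as np, cv2
from workcell import bot, vision
from scipy.spatial.transform import Rotation as R
def cam(f):
    fl=200/np.tan(np.radians(f["fovy"])/2)
    K=np.array([[fl,0,f["cx"]],[0,fl,f["cy"]],[0,0,1.]])
    return K
def cloud(f,T=None):
    "world point per pixel, nan where none"
    K=cam(f); h,w=f["depth"].shape
    u,v=np.meshgrid(np.arange(w),np.arange(h))
    xd=(u-K[0,2])/K[0,0]; yd=(v-K[1,2])/K[1,1]
    x,y=xd.copy(),yd.copy()
    for _ in range(15):
        s=1+f["k1"]*(x*x+y*y); x,y=xd/s,yd/s
    d=f["depth"].astype(float); d[d<=0]=np.nan
    P=np.stack([x*d,y*d,d],-1)
    T=f["cam_to_world"] if T is None else T
    T=np.array(T); return P@T[:3,:3].T+T[:3,3]
def tool():
    s=bot.observe(); T=np.eye(4)
    T[:3,3]=s["position"]
    r=np.array(s["tool_rot"]); T[:3,:3]=r if r.shape==(3,3) else R.from_euler('xyz',r).as_matrix()
    return T
E
python3 - <<'E'
from h import *
print(bot.observe())
for n in("scene","side"):
    f=vision.grab_frame(n); cv2.imwrite(f"pics/{n}0.png",f["image"]); np.savez(f"{n}0.npz",**f)
    print(n,f["fovy"],f["k1"],f["cam_to_world"])
E
```

```text
pics
{'clock': 0.0, 'qpos': array([-1.20120992,  0.52201839, -0.03630818,  1.5999874 ,  0.02117802,
        1.02109097, -0.1127999 ]), 'qd': array([-0.00107345, -0.00021996,  0.00074817,  0.00065985, -0.00126754,
       -0.00085397, -0.00023031]), 'joint_efforts': array([-1.32689926e-03, -9.27099895e+01,  1.97946489e+00, -3.69933307e+01,
        1.77598209e-02,  8.14142200e-03, -5.31245576e-05]), 'position': array([0.26606083, 0.56539354, 0.40413048]), 'tool_rot': array([-3.14047490e+00,  7.01563981e-05,  2.70176788e+00]), 'force': array([ 0.02266454, -0.31816036, -0.44807778]), 'moment': array([-0.00247817, -0.00674178,  0.00459915]), 'finger_force': 0.0, 'grip_width': 0.08549227018449472}
scene 49.06869784090654 -0.021375210102557864 [[ 0.84390286 -0.30774883  0.43945263  0.0336957 ]
 [-0.53649247 -0.48705459  0.68916881 -0.87805515]
 [ 0.00194652 -0.81735456 -0.5761317   0.69905254]
 [ 0.          0.          0.          1.        ]]
side 46.40215095444746 -0.13403767888472828 [[ 0.97256735 -0.11474133  0.20235409  0.31376165]
 [-0.23214303 -0.53449855  0.81266286 -1.007267  ]
 [ 0.01491195 -0.83734445 -0.54647223  0.66542776]
 [ 0.          0.          0.          1.        ]]
```

View pics/scene0.png

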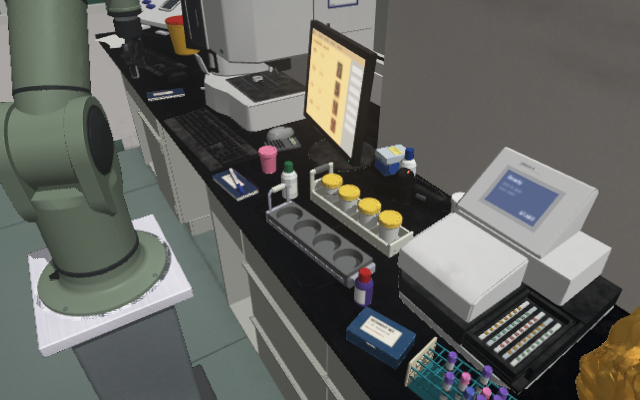

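View pics/side0.png

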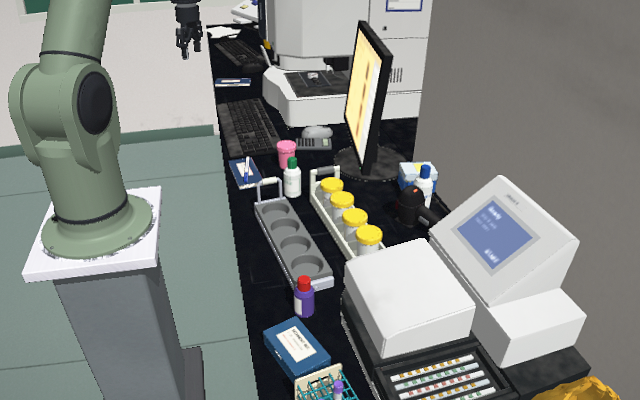

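The scene view shows the tray's tall grip at its left/far end (318,175) with the lids at (332,181), (349,192), (369,205), (391,219). The carrier handle is also at the left end (280,190), with wells at (290,213) to (347,256). The pink cup at (267,158) is the look-alike. Next I measure.

Run:
```python
from h import *
for n in("scene","side"):
    f=dict(np.load(f"{n}0.npz")); P=cloud(f); 
    hsv=cv2.cvtColor(f["image"],cv2.COLOR_BGR2HSV)
    m=(cv2.inRange(hsv,(20,130,120),(33,255,255))>0)&(P[...,2]>.066)&(P[...,2]<.085)&(P[...,0]<1)&(abs(P[...,1])<.5)
    k,l=cv2.connectedComponents(m.astype(np.uint8))
    for i in range(1,k):
        q=P[l==i]
        if len(q)<60: continue
        q=q[q[:,2]>np.median(q[:,2])-.004]
        c,r=cv2.minEnclosingCircle(q[:,:2].astype(np.float32))
        print(n,len(q),"c",np.round(c,4),"r",round(r,4),"z",np.round(np.median(q[:,2]),4),"mean",q.mean(0).round(4))
    # ortho map
    Q=P[np.isfinite(P[...,2])]; col=f["image"][np.isfinite(P[...,2])]
    s=(Q[:,0]>.4)&(Q[:,0]<.95)&(abs(Q[:,1])<.4)&(Q[:,2]<.2)&(Q[:,2]>-.02); Q=Q[s];col=col[s]
    o=np.argsort(Q[:,2]);Q=Q[o];col=col[o]
    im=np.zeros((275,400,3),np.uint8); 
    im[((.95-Q[:,0])/.002).astype(int).clip(0,274),((.4-Q[:,1])/.002).astype(int).clip(0,399)]=col
    im=cv2.morphologyEx(im,cv2.MORPH_CLOSE,np.ones((3,3))) 
    cv2.imwrite(f"pics/o_{n}.png",im)
a=cv2.imread("pics/o_scene.png");b=cv2.imread("pics/o_side.png")
cv2.imwrite("pics/o.png",np.vstack([a,b]))
```

```text
scene 209 c [ 0.5818 -0.0537] r 0.0291 z 0.0729 mean [ 0.581  -0.0555  0.0727]
scene 229 c [ 0.5887 -0.1244] r 0.0294 z 0.0731 mean [ 0.5872 -0.1246  0.073 ]
scene 263 c [ 0.5952 -0.1998] r 0.0291 z 0.073 mean [ 0.5952 -0.2009  0.073 ]
scene 289 c [ 0.6061 -0.2676] r 0.0284 z 0.0729 mean [ 0.6055 -0.2688  0.0729]
side 508 c [ 0.589  -0.0885] r 0.0633 z 0.0764 mean [ 0.5872 -0.0926  0.0762]
side 683 c [ 0.6052 -0.233 ] r 0.0619 z 0.0761 mean [ 0.6038 -0.2379  0.076 ]
```

View pics/o.png

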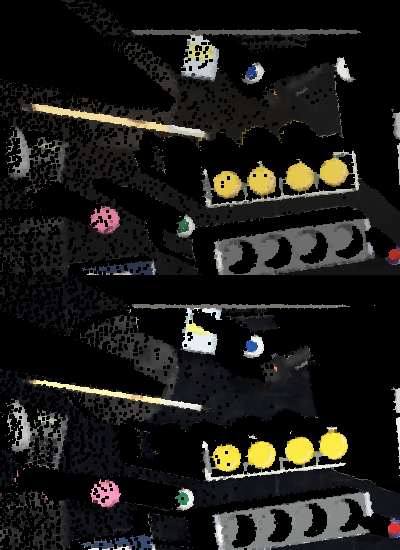

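The ortho map (left = +y, up = +x) shows the four lids from x≈227 to 333 px and the carrier deck with wells from x≈240 to 347 px. Next is the carrier pose fit.

Run:
```python
from h import *
for n in("scene","side"):
    f=dict(np.load(f"{n}0.npz")); P=cloud(f); dz={"scene":-.002,"side":.001}[n]
    def rect(lo,hi,xlo,xhi,lab):
        m=(P[...,2]-dz>lo)&(P[...,2]-dz<hi)&(P[...,0]>xlo)&(P[...,0]<xhi)&(P[...,1]<.03)&(P[...,1]>-.36)
        m=cv2.morphologyEx(m.astype(np.uint8),cv2.MORPH_CLOSE,np.ones((3,3)))
        k,l,st,_=cv2.connectedComponentsWithStats(m)
        i=1+np.argmax(st[1:,4]); q=P[(l==i)]; q=q[np.isfinite(q[:,2])&(abs(q[:,2]-dz-(lo+hi)/2)<(hi-lo)/2)]
        (c,s,a)=cv2.minAreaRect(q[:,:2].astype(np.float32)*1000); print(n,lab,len(q),"c",np.round(c,1),"size",np.round(s,1),"ang",round(a,2),"z",np.median(q[:,2]).round(4))
    rect(.030,.038,.38,.56,"deck")
    m=np.isfinite(P[...,2])&(P[...,2]>.084)&(P[...,2]<.103)&(P[...,0]>.38)&(P[...,0]<.64)&(P[...,1]<.15)&(P[...,1]>-.4)
    k,l,st,_=cv2.connectedComponentsWithStats(m.astype(np.uint8))
    for i in range(1,k):
        q=P[l==i]
        if len(q)>6: print(n,"tall",len(q),q.mean(0).round(3),q.min(0).round(3),q.max(0).round(3), f["image"][l==i].mean(0).round())
    b=(abs(P[...,2])<.008)&(P[...,0]>.45)&(P[...,0]<.65)&(abs(P[...,1])<.3)
    print("bench z",np.nanmedian(P[b][:,2]).round(4))
```

```text
scene deck 1505 c [ 450.2 -180.8] size [ 85.6 307.1] ang 8.43 z 0.0322
scene tall 60 [0.495 0.029 0.094] [0.486 0.021 0.084] [0.511 0.043 0.103] [51. 75. 40.]
scene tall 130 [ 0.572 -0.015  0.091] [ 0.534 -0.022  0.084] [ 0.615 -0.004  0.097] [118. 124. 124.]
scene tall 99 [ 0.426 -0.04   0.091] [ 0.399 -0.046  0.084] [ 0.455 -0.031  0.098] [162. 169. 168.]
bench z -0.0012
side deck 1572 c [ 453.5 -179.7] size [ 83.5 307.7] ang 8.43 z 0.0351
side tall 57 [0.501 0.029 0.094] [0.49  0.023 0.084] [0.513 0.036 0.103] [ 70. 110.  36.]
side tall 193 [ 0.576 -0.014  0.093] [ 0.538 -0.021  0.084] [ 0.616 -0.001  0.101] [154. 158. 156.]
side tall 131 [ 0.431 -0.039  0.093] [ 0.402 -0.045  0.084] [ 0.462 -0.029  0.102] [203. 207. 205.]
side tall 72 [ 0.443 -0.388  0.085] [ 0.432 -0.398  0.084] [ 0.454 -0.377  0.087] [ 49.  54. 213.]
bench z 0.0017
```

```bash
cat >> h.py <<'E'
def go(x,y,z,yaw_deg):
    "shift in tool axes (cm) and remaining turn about tool z (rad), tool pointing down at given yaw"
    T=tool(); d=T[:3,:3].T@(np.array([x,y,z])-T[:3,3])*100
    G=R.from_euler('xyz',[np.pi,0,np.radians(yaw_deg)]).as_matrix()
    r=R.from_matrix(T[:3,:3].T@G).as_rotvec()
    d2=G.T@(np.array([x,y,z])-T[:3,3])*100
    print("to",np.round([x,y,z],3),"now-axes cm",d.round(2),"goal-axes cm",d2.round(2),"rot",r.round(3))
E
python3 - <<'E'
from h import *
f=dict(np.load("side0.npz")); P=cloud(f).reshape(-1,3); P=P[np.isfinite(P[:,2])]
for x in np.arange(.2,.8,.1):
    print(round(x,1),[ (round(float(q[:,2].max()),2) if len(q:=P[(abs(P[:,0]-x-.05)<.05)&(abs(P[:,1]-y-.05)<.05)&(P[:,2]<.7)]) else None) for y in np.arange(-.4,.7,.1)])
go(.52,-.17,.40,98.4); go(.40,.30,.40,98.4)
E
```

```text
0.2 [None, None, None, -0.79, -0.79, -0.79, -0.79, -0.78, 0.35, 0.43, 0.34]
0.3 [0.0, 0.0, 0.02, 0.04, 0.03, 0.03, 0.02, 0.03, 0.03, 0.42, 0.35]
0.4 [0.09, 0.04, 0.04, 0.1, 0.11, 0.07, 0.07, 0.03, 0.03, 0.03, 0.03]
0.5 [0.14, 0.08, 0.08, 0.1, 0.11, 0.07, 0.07, 0.03, 0.43, 0.42, 0.4]
0.6 [0.18, 0.08, 0.08, 0.36, 0.29, 0.12, 0.02, 0.04, 0.43, 0.13, 0.13]
0.7 [0.26, 0.05, 0.12, 0.38, 0.38, 0.38, 0.38, 0.38, 0.43, 0.21, 0.2]
0.8 [0.57, 0.55, 0.53, 0.51, 0.5, 0.48, 0.01, 0.01, 0.42, 0.21, 0.17]
to [ 0.52 -0.17  0.4 ] now-axes cm [-54.29 -55.73   0.48] goal-axes cm [-76.46  14.38   0.42] rot [-0.001  0.001  0.984]
to [0.4 0.3 0.4] now-axes cm [-23.42 -18.31   0.44] goal-axes cm [-28.21   9.37   0.42] rot [-0.001  0.001  0.984]
```

```bash
python3 -m creep '[[[1,0,0,0,0,0,0.164],[1,0,0,0,0,0,0.164],[1,0,0,0,0,0,0.164],[1,0,0,0,0,0,0.164],[1,0,0,0,0,0,0.164],[1,0,0,0,0,0,0.164],[1,-4.7,1.56,0,0,0,0],[1,-4.7,1.56,0,0,0,0],[1,-4.7,1.56,0,0,0,0],[1,-4.7,1.56,0,0,0,0],[1,-4.7,1.56,0,0,0,0],[1,-4.7,1.56,0,0,0,0]]]' 40 && python3 -m creep '[[[1,-4.8,0.5,0,0,0,0],[1,-4.8,0.5,0,0,0,0],[1,-4.8,0.5,0,0,0,0],[1,-4.8,0.5,0,0,0,0],[1,-4.8,0.5,0,0,0,0],[1,-4.8,0.5,0,0,0,0],[1,-4.8,0.5,0,0,0,0],[1,-4.8,0.5,0,0,0,0],[1,-4.8,0.5,0,0,0,0],[1,-4.8,0.5,0,0,0,0],[1,0,0,0,0,0,0],[1,0,0,0,0,0,0]]]'
python3 - <<'E'
from h import *
T=tool(); f=vision.grab_frame("wrist"); cv2.imwrite("pics/w0.png",f["image"]); np.savez("w0.npz",T=T,**f); print(f["tool_from_camera"])
E
```

```text
clock: 1.6
position: [0.4004, 0.2987, 0.4046]
tool_rot: [-3.141, 0.0, 1.718]
force: [0.7, -0.3, -0.2]
grip_width: 0.0852
finger_force: 0.0
clock: 3.1
position: [0.5196, -0.1668, 0.4043]
tool_rot: [-3.141, -0.001, 1.718]
force: [1.2, 0.8, -0.8]
grip_width: 0.0855
finger_force: 0.0
[[ 1.07429139e-04 -9.53662430e-01 -3.00878642e-01  7.69158189e-02]
 [ 9.99999953e-01  1.89128008e-04 -2.42407177e-04  1.58803094e-03]
 [ 2.88079196e-04 -3.00878602e-01  9.53662406e-01  3.01392246e-02]
 [ 0.00000000e+00  0.00000000e+00  0.00000000e+00  1.00000000e+00]]
```

View pics/w0.png

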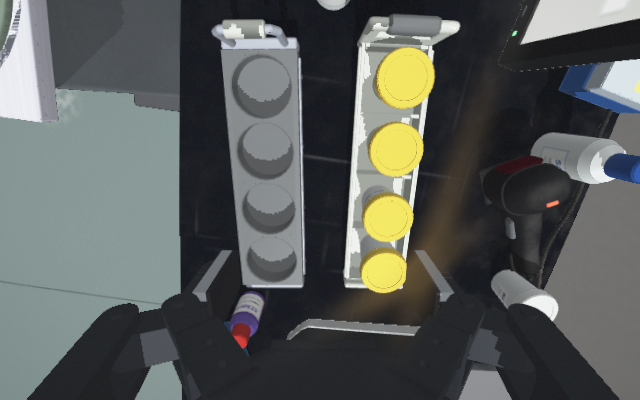

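The wrist picture shows all four empty wells at (262,83), (266,150), (269,206), (271,258), and the lids at (405,77), (396,149), (388,217), (383,271). Both handles are at the top (+y) end.

```bash
cat >> h.py <<'E'
def wells(f,T):
    W=T@np.array(f["tool_from_camera"]); P=cloud(f,W); Z=P[...,2]; C=W[:3,3]
    car=(P[...,0]>.39)&(P[...,0]<.52)&(P[...,1]<-.03)&(P[...,1]>-.345)
    dk=np.median(Z[car&(Z>.028)&(Z<.042)])
    D=P-C; t=(dk-C[2])/D[...,2]; Q=C+D*t[...,None]     # rays cut with the deck plane
    m=(car&(Z<dk-.004)&(Z>dk-.032)).astype(np.uint8); m=cv2.morphologyEx(m,cv2.MORPH_OPEN,np.ones((5,5)))
    k,l,st,_=cv2.connectedComponentsWithStats(m); out=[]
    for i in range(1,k):
        if st[i,4]<600: continue
        q=Q[l==i][:,:2]; q=q[np.isfinite(q[:,0])]; (c,s,a)=cv2.minAreaRect((q*1000).astype(np.float32))
        out.append((q.mean(0).round(4),np.round(c,1),np.round(s,1),st[i,4],np.median(P[l==i][:,2]).round(4)))
    return dk,out
def lids(f,T):
    W=T@np.array(f["tool_from_camera"]); P=cloud(f,W); hsv=cv2.cvtColor(f["image"],cv2.COLOR_BGR2HSV)
    m=(cv2.inRange(hsv,(20,130,90),(33,255,255))>0)&(P[...,2]>.06)&(P[...,2]<.25)&(P[...,0]<.7)
    k,l,st,_=cv2.connectedComponentsWithStats(m.astype(np.uint8)); out=[]
    for i in range(1,k):
        if st[i,4]<200: continue
        q=P[l==i]; z=np.median(q[:,2]); q=q[q[:,2]>z-.005]; c,r=cv2.minEnclosingCircle(q[:,:2].astype(np.float32))
        out.append((np.round(c,4),round(r,4),z.round(4)))
    return out
E
python3 - <<'E'
from h import *
f=dict(np.load("w0.npz")); T=f["T"]
dk,w=wells(f,T); print(dk); [print(*x) for x in w]; [print(*x) for x in lids(f,T)]
E
```

```text
0.03444534568853219
[ 0.4389 -0.0779] [438.6 -78.8] [62.7 62.6] 2776 0.0108
[ 0.4486 -0.1483] [ 448.9 -149.3] [62.9 62.4] 2294 0.0109
[ 0.4592 -0.2185] [ 459.5 -219. ] [62.9 63.7] 1921 0.0106
[ 0.4691 -0.2891] [ 469.6 -289.9] [64.  62.7] 1620 0.0106
[ 0.5845 -0.0519] 0.0283 0.0753
[ 0.5909 -0.121 ] 0.0286 0.0753
[ 0.5988 -0.1974] 0.029 0.075
[ 0.5912 -0.2269] 0.0702 0.0749
```

```bash
python3 -c "
from h import *
go(.5845,-.0519,.2175,98.4)"
```

```text
to [ 0.584 -0.052  0.218] now-axes cm [10.36  8.11 18.7 ] goal-axes cm [10.38  8.08 18.7 ] rot [-0.001 -0.001  0.001]
```

```bash
python3 -m creep '[[[1,3.4,2.7,3,0,0,0],[1,3.5,2.7,3,0,0,0],[1,3.5,2.7,3,0,0,0],[1,0,0,3,0,0,0],[1,0,0,3,0,0,0],[1,0,0,2.5,0,0,0],[1,0,0,1.2,0,0,0],[1,0,0,0,0,0,0],[1,0,0,0,0,0,0]]]' 40
python3 - <<'E'
from h import *
T=tool(); f=vision.grab_frame("wrist"); cv2.imwrite("pics/w1.png",f["image"]); print(T[:3,3]); [print(*x) for x in lids(f,T)]
E
```

```text
clock: 4.28
position: [0.5849, -0.0523, 0.2187]
tool_rot: [3.14, 0.0, 1.718]
force: [0.3, -0.0, 0.7]
grip_width: 0.0855
finger_force: 0.0
[ 0.58493195 -0.05232935  0.21865546]
[ 0.5846 -0.0509] 0.0284 0.0752
[ 0.5891 -0.0952] 0.0112 0.0656
```

View pics/w1.png

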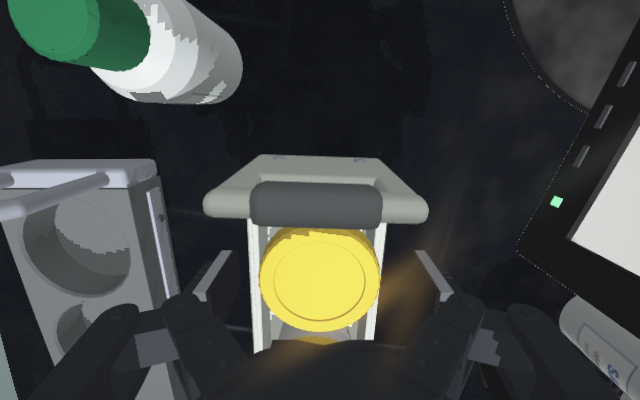

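The lid at (320,280) sits centred between the two fingers, so I close on it.

```bash
python3 -m creep '[[[-1,0,0,0,0,0,0],[-1,0,0,0,0,0,0],[-1,0,0,0,0,0,0],[-1,0,0,0,0,0,0],[-1,0,0,0,0,0,0],[-1,0,0,0,0,0,0]]]' 50
```

```text
clock: 5.08
position: [0.5848, -0.0526, 0.2185]
tool_rot: [3.141, 0.0, 1.718]
force: [-3.3, 0.8, 10.2]
grip_width: 0.0563
finger_force: 50.8
```

```bash
python3 -m creep '[[[-1,0,0,-0.5,0,0,0],[-1,0,0,-1.5,0,0,0],[-1,0,0,-3,0,0,0],[-1,0,0,-3,0,0,0],[-1,0,0,-3,0,0,0],[-1,0,0,0,0,0,0]]]'
python3 - <<'E'
from h import *
go(.4694,-.2895,.3285,98.4)
T=tool(); f=vision.grab_frame("wrist"); [print(*x) for x in lids(f,T)]; np.savez("w2.npz",T=T,**f); cv2.imwrite("pics/w2.png",f["image"])
E
```

```text
clock: 5.82
position: [0.5851, -0.0527, 0.3306]
tool_rot: [3.138, 0.0, 1.718]
force: [0.2, 0.3, -0.6]
grip_width: 0.0562
finger_force: 53.2
to [ 0.469 -0.29   0.328] now-axes cm [-21.74 -14.91   0.16] goal-axes cm [-21.74 -14.9    0.21] rot [0.004 0.    0.   ]
[ 0.5877 -0.0512] 0.0293 0.1875
```

View pics/w2.png

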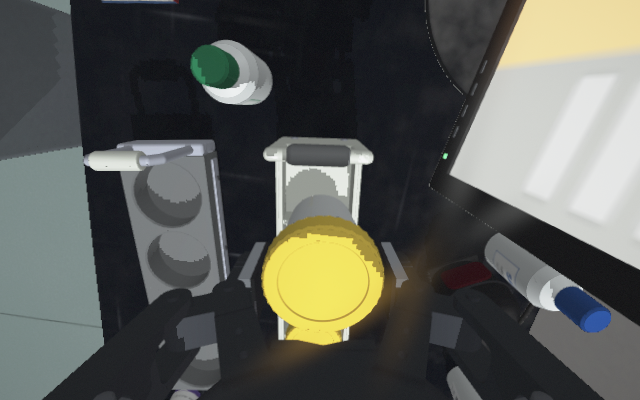

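The picture shows the cup held upright between the fingers at (322,278), clear of the tray. I now carry it to the far well.

```bash
python3 -m creep '[[[-1,-3.62,-2.48,0,0,0,0],[-1,-3.62,-2.48,0,0,0,0],[-1,-3.62,-2.48,0,0,0,0],[-1,-3.62,-2.48,0,0,0,0],[-1,-3.62,-2.48,0,0,0,0],[-1,-3.62,-2.48,0,0,0,0],[-1,0,0,2.5,0,0,0],[-1,0,0,2.5,0,0,0],[-1,0,0,2.5,0,0,0],[-1,0,0,1.5,0,0,0],[-1,0,0,1,0,0,0],[-1,0,0,0,0,0,0]]]'
python3 - <<'E'
from h import *
go(.4694,-.2895,.2245,98.4)
T=tool(); f=vision.grab_frame("wrist"); [print(*x) for x in lids(f,T)]; cv2.imwrite("pics/w3.png",f["image"])
E
```

```text
clock: 7.38
position: [0.4692, -0.2892, 0.2274]
tool_rot: [-3.141, -0.0, 1.718]
force: [-0.7, -0.4, -0.4]
grip_width: 0.0559
finger_force: 53.2
to [ 0.469 -0.29   0.224] now-axes cm [-0.04  0.02  0.29] goal-axes cm [-0.04  0.02  0.29] rot [-0.001 -0.     0.   ]
[ 0.5956 -0.1987] 0.0281 0.0748
[ 0.6085 -0.2655] 0.0291 0.0749
[ 0.4715 -0.2874] 0.0296 0.0844
```

View pics/w3.png

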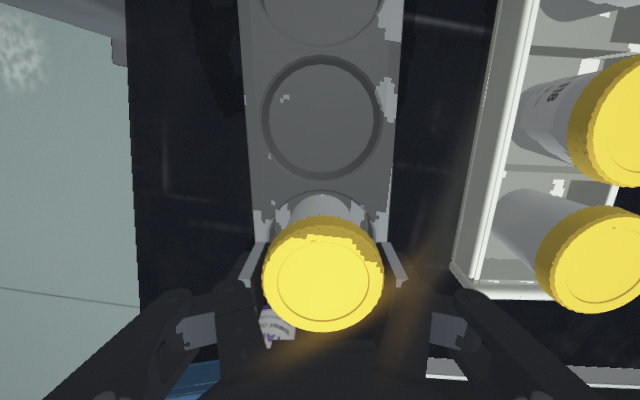

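The cup is over the last well at (322,275), centred between the well walls. I lower the last 3 mm and release.

```bash
python3 -m creep '[[[-1,0,0,0.15,0,0,0],[-1,0,0,0.1,0,0,0],[-1,0,0,0.05,0,0,0],[-1,0,0,0,0,0,0]]]' && python3 -m creep '[[[0.6,0,0,0,0,0,0],[0.8,0,0,0,0,0,0],[1,0,0,0,0,0,0],[1,0,0,0,0,0,0],[1,0,0,-1,0,0,0],[1,0,0,-3,0,0,0],[1,0,0,-3,0,0,0],[1,0,0,-2,0,0,0],[1,0,0,0,0,0,0]]]'
python3 - <<'E'
from h import *
T=tool(); f=vision.grab_frame("wrist"); [print(*x) for x in lids(f,T)]
go(.5909,-.121,.2185,98.4)
E
```

```text
clock: 7.92
position: [0.4693, -0.2891, 0.2247]
tool_rot: [3.142, -0.0, 1.718]
force: [-0.4, -0.3, -0.6]
grip_width: 0.0562
finger_force: 53.2
clock: 9.05
position: [0.4695, -0.2893, 0.3165]
tool_rot: [3.139, 0.001, 1.718]
force: [0.2, -0.4, -0.5]
grip_width: 0.0856
finger_force: 0.0
[ 0.5911 -0.1253] 0.0282 0.0752
[ 0.5989 -0.1972] 0.0289 0.0753
[ 0.6085 -0.2655] 0.0286 0.0751
[ 0.4687 -0.2877] 0.0285 0.0812
to [ 0.591 -0.121  0.218] now-axes cm [14.85 14.48  9.7 ] goal-axes cm [14.85 14.48  9.69] rot [0.001 0.001 0.001]
```

```bash
python3 -m creep '[[[1,3.69,3.62,0,0,0,0],[1,3.69,3.62,0,0,0,0],[1,3.69,3.62,0,0,0,0],[1,3.69,3.62,0,0,0,0],[1,0,0,3,0,0,0],[1,0,0,3,0,0,0],[1,0,0,2.5,0,0,0],[1,0,0,1.2,0,0,0],[1,0,0,0,0,0,0],[1,0,0,0,0,0,0]]]'
python3 - <<'E'
from h import *
T=tool(); f=vision.grab_frame("wrist"); [print(*x) for x in lids(f,T)]
E
```

```text
clock: 10.35
position: [0.5911, -0.1221, 0.2185]
tool_rot: [3.141, 0.0, 1.718]
force: [-0.3, 0.7, -0.3]
grip_width: 0.0854
finger_force: 0.0
[ 0.5911 -0.1203] 0.0285 0.0752
```

Centred to 2 mm. I grip, lift, and work out the way to well 2.

```bash
python3 -m creep '[[[-1,0,0,0,0,0,0],[-1,0,0,0,0,0,0],[-1,0,0,0,0,0,0],[-1,0,0,0,0,0,0],[-1,0,0,0,0,0,0],[-1,0,0,-0.5,0,0,0],[-1,0,0,-1.5,0,0,0],[-1,0,0,-3,0,0,0],[-1,0,0,-3,0,0,0],[-1,0,0,-3,0,0,0],[-1,0,0,0,0,0,0]]]' 50
python3 - <<'E'
from h import *
T=tool(); f=vision.grab_frame("wrist"); [print(*x) for x in lids(f,T)]
go(.4594,-.2188,.2275,98.4)
E
```

```text
clock: 11.78
position: [0.5913, -0.1222, 0.3307]
tool_rot: [3.138, 0.001, 1.718]
force: [0.2, -1.1, -1.1]
grip_width: 0.0563
finger_force: 53.1
[ 0.5934 -0.1204] 0.0286 0.1875
to [ 0.459 -0.219  0.228] now-axes cm [ -7.65 -14.45  10.14] goal-axes cm [ -7.66 -14.43  10.17] rot [0.002 0.    0.   ]
```

```bash
python3 -m creep '[[[-1,-1.93,-3.61,0,0,0,0],[-1,-1.93,-3.61,0,0,0,0],[-1,-1.93,-3.61,0,0,0,0],[-1,-1.93,-3.61,0,0,0,0],[-1,0,0,2.5,0,0,0],[-1,0,0,2.5,0,0,0],[-1,0,0,2.5,0,0,0],[-1,0,0,1.5,0,0,0],[-1,0,0,1,0,0,0],[-1,0,0,0,0,0,0]]]'
python3 - <<'E'
from h import *
T=tool(); f=vision.grab_frame("wrist"); [print(*x) for x in lids(f,T)]
go(.4594,-.2188,.2245,98.4)
E
```

```text
clock: 13.08
position: [0.4592, -0.2195, 0.2274]
tool_rot: [-3.141, -0.0, 1.718]
force: [-0.1, 0.2, -0.2]
grip_width: 0.0564
finger_force: 53.2
[ 0.5984 -0.1976] 0.0291 0.0749
[ 0.4611 -0.2177] 0.029 0.0843
[ 0.5777 -0.2369] 0.0689 0.0749
[ 0.4627 -0.239 ] 0.0292 0.0724
to [ 0.459 -0.219  0.224] now-axes cm [0.07 0.01 0.34] goal-axes cm [0.07 0.01 0.34] rot [0. 0. 0.]
```

```bash
python3 -m creep '[[[-1,0,0,0.15,0,0,0],[-1,0,0,0.1,0,0,0],[-1,0,0,0.05,0,0,0],[-1,0,0,0,0,0,0]]]' && python3 -m creep '[[[0.6,0,0,0,0,0,0],[0.8,0,0,0,0,0,0],[1,0,0,0,0,0,0],[1,0,0,0,0,0,0],[1,0,0,-1,0,0,0],[1,0,0,-3,0,0,0],[1,0,0,-3,0,0,0],[1,0,0,-2,0,0,0],[1,0,0,0,0,0,0]]]'
python3 - <<'E'
from h import *
T=tool(); f=vision.grab_frame("wrist"); [print(*x) for x in lids(f,T)]
go(.5988,-.1973,.2185,98.4)
E
```

```text
clock: 13.62
position: [0.4594, -0.2195, 0.2248]
tool_rot: [3.142, 0.0, 1.718]
force: [0.2, 0.0, 0.1]
grip_width: 0.0563
finger_force: 53.2
clock: 14.75
position: [0.4596, -0.2196, 0.3164]
tool_rot: [3.139, 0.001, 1.718]
force: [-0.1, -0.7, -0.1]
grip_width: 0.0852
finger_force: 0.0
[ 0.5985 -0.1971] 0.0286 0.0751
[ 0.4592 -0.218 ] 0.0287 0.0811
[ 0.5733 -0.2406] 0.0725 0.075
[ 0.4689 -0.2876] 0.029 0.081
to [ 0.599 -0.197  0.218] now-axes cm [ 0.14 14.1   9.71] goal-axes cm [ 0.15 14.11  9.69] rot [0.001 0.    0.001]
```

```bash
python3 -m creep '[[[1,0.05,4.7,0,0,0,0],[1,0.05,4.7,0,0,0,0],[1,0.05,4.7,0,0,0,0],[1,0,0,3,0,0,0],[1,0,0,3,0,0,0],[1,0,0,2.5,0,0,0],[1,0,0,1.2,0,0,0],[1,0,0,0,0,0,0],[1,0,0,0,0,0,0]]]'
python3 - <<'E'
from h import *
T=tool(); f=vision.grab_frame("wrist"); [print(*x) for x in lids(f,T)]
E
```

```text
clock: 15.92
position: [0.5988, -0.1975, 0.2185]
tool_rot: [3.141, 0.0, 1.718]
force: [-1.1, -0.4, 0.1]
grip_width: 0.0853
finger_force: 0.0
[ 0.5993 -0.1966] 0.0284 0.0752
[ 0.4619 -0.2182] 0.0289 0.0809
[ 0.6056 -0.2398] 0.0112 0.0657
[ 0.4866 -0.2423] 0.0652 0.0809
```

```bash
python3 -m creep '[[[-1,0,0,0,0,0,0],[-1,0,0,0,0,0,0],[-1,0,0,0,0,0,0],[-1,0,0,0,0,0,0],[-1,0,0,0,0,0,0],[-1,0,0,-0.5,0,0,0],[-1,0,0,-1.5,0,0,0],[-1,0,0,-3,0,0,0],[-1,0,0,-3,0,0,0],[-1,0,0,-3,0,0,0],[-1,0,0,0,0,0,0]]]' 50
python3 - <<'E'
from h import *
T=tool(); f=vision.grab_frame("wrist"); [print(*x) for x in lids(f,T)]
go(.4488,-.1492,.2275,98.4)
E
```

```text
clock: 17.35
position: [0.599, -0.1976, 0.3308]
tool_rot: [3.138, 0.001, 1.718]
force: [-0.2, -1.0, 0.1]
grip_width: 0.0563
finger_force: 53.1
[ 0.4598 -0.2178] 0.0286 0.0812
[ 0.6015 -0.1968] 0.0289 0.1876
[ 0.5004 -0.2511] 0.0759 0.0811
to [ 0.449 -0.149  0.228] now-axes cm [  6.96 -14.14  10.14] goal-axes cm [  6.95 -14.12  10.17] rot [0.002 0.001 0.   ]
```

```bash
python3 -m creep '[[[-1,1.74,-3.53,0,0,0,0],[-1,1.74,-3.53,0,0,0,0],[-1,1.74,-3.53,0,0,0,0],[-1,1.74,-3.53,0,0,0,0],[-1,0,0,2.5,0,0,0],[-1,0,0,2.5,0,0,0],[-1,0,0,2.5,0,0,0],[-1,0,0,1.5,0,0,0],[-1,0,0,1,0,0,0],[-1,0,0,0,0,0,0]]]'
python3 - <<'E'
from h import *
T=tool(); f=vision.grab_frame("wrist"); [print(*x) for x in lids(f,T)]
go(.4488,-.1492,.2245,98.4)
E
```

```text
clock: 18.65
position: [0.4486, -0.1492, 0.2275]
tool_rot: [-3.141, -0.0, 1.718]
force: [0.4, -0.1, -0.3]
grip_width: 0.056
finger_force: 53.2
[ 0.4505 -0.1488] 0.029 0.0843
to [ 0.449 -0.149  0.224] now-axes cm [0.   0.   0.34] goal-axes cm [0.   0.   0.34] rot [-0.  0.  0.]
```

```bash
python3 -m creep '[[[-1,0,0,0.15,0,0,0],[-1,0,0,0.1,0,0,0],[-1,0,0,0.05,0,0,0],[-1,0,0,0,0,0,0]]]' && python3 -m creep '[[[0.6,0,0,0,0,0,0],[0.8,0,0,0,0,0,0],[1,0,0,0,0,0,0],[1,0,0,0,0,0,0],[1,0,0,-1,0,0,0],[1,0,0,-3,0,0,0],[1,0,0,-3,0,0,0],[1,0,0,-2,0,0,0],[1,0,0,0,0,0,0]]]'
python3 - <<'E'
from h import *
T=tool(); f=vision.grab_frame("wrist"); [print(*x) for x in lids(f,T)]
go(.6085,-.2655,.2185,98.4)
E
```

```text
clock: 19.2
position: [0.4488, -0.1491, 0.2248]
tool_rot: [3.141, 0.0, 1.718]
force: [0.0, 0.1, -0.5]
grip_width: 0.0563
finger_force: 53.2
clock: 20.32
position: [0.449, -0.1492, 0.3163]
tool_rot: [3.139, 0.001, 1.718]
force: [-0.2, -0.3, -0.4]
grip_width: 0.0855
finger_force: 0.0
[ 0.4487 -0.1488] 0.0286 0.0811
[ 0.4594 -0.2175] 0.0285 0.0811
[ 0.4589 -0.2082] 0.07 0.0795
to [ 0.608 -0.266  0.218] now-axes cm [-13.86  14.08   9.71] goal-axes cm [-13.85  14.1    9.69] rot [0.001 0.    0.001]
```

```bash
python3 - <<'E'
from h import *
for n in("scene0","side0"):
    P=cloud(dict(np.load(n+".npz"))).reshape(-1,3)
    for zl in (.04,.1):
        q=P[(P[:,2]>zl)&(P[:,2]<.4)&(P[:,0]>.5)&(P[:,0]<.75)&(P[:,1]<-.31)&(P[:,1]>-.5)]
        if len(q): print(n,zl,len(q),"max y",np.percentile(q[:,1],99.5).round(3),"max z",q[:,2].max().round(3))
E
python3 -m creep '[[[1,-3.47,3.52,0,0,0,0],[1,-3.47,3.52,0,0,0,0],[1,-3.46,3.52,0,0,0,0],[1,-3.46,3.52,0,0,0,0],[1,0,0,0,0,0,0],[1,0,0,0,0,0,0]]]'
python3 - <<'E'
from h import *
T=tool(); f=vision.grab_frame("wrist"); [print(*x) for x in lids(f,T)]; cv2.imwrite("pics/w4.png",f["image"])
E
```

```text
scene0 0.04 6958 max y -0.389 max z 0.223
scene0 0.1 6070 max y -0.389 max z 0.223
side0 0.04 7683 max y -0.392 max z 0.225
side0 0.1 7027 max y -0.392 max z 0.225
clock: 21.12
position: [0.6077, -0.2655, 0.3136]
tool_rot: [-3.14, -0.001, 1.717]
force: [-0.1, -0.5, -0.2]
grip_width: 0.0853
finger_force: 0.0
[ 0.4502 -0.1516] 0.0286 0.0812
[ 0.46  -0.218] 0.0289 0.0813
[ 0.6093 -0.2648] 0.0283 0.0752
[ 0.4698 -0.2884] 0.0288 0.0811
```

View pics/w4.png

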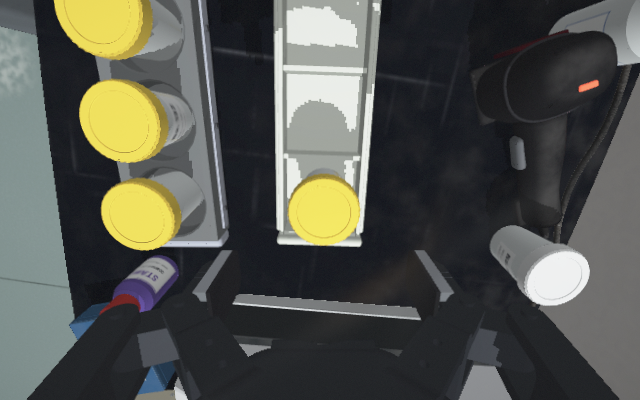

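The last cup stands at (323,210), with the analyser edge well clear at y = -0.39, and three cups stand upright in the carrier on the left.

```bash
python3 -m creep '[[[1,0,0.1,3,0,0,0],[1,0,0,3,0,0,0],[1,0,0,2.3,0,0,0],[1,0,0,1.1,0,0,0],[1,0,0,0,0,0,0],[1,0,0,0,0,0,0]]]'
python3 - <<'E'
from h import *
T=tool(); f=vision.grab_frame("wrist"); [print(*x) for x in lids(f,T)]
E
```

```text
clock: 21.92
position: [0.6095, -0.2655, 0.2217]
tool_rot: [3.141, 0.001, 1.718]
force: [0.1, 0.2, -0.3]
grip_width: 0.0853
finger_force: 0.0
[ 0.4714 -0.2196] 0.0259 0.0794
[ 0.6096 -0.2649] 0.0285 0.0752
[ 0.4714 -0.2879] 0.0294 0.0809
```

```bash
python3 -m creep '[[[1,0,0,0.3,0,0,0],[-1,0,0,0,0,0,0],[-1,0,0,0,0,0,0],[-1,0,0,0,0,0,0],[-1,0,0,0,0,0,0],[-1,0,0,0,0,0,0],[-1,0,0,-0.5,0,0,0],[-1,0,0,-1.5,0,0,0],[-1,0,0,-3,0,0,0],[-1,0,0,-3,0,0,0],[-1,0,0,-3,0,0,0],[-1,0,0,0,0,0,0]]]' 50
python3 - <<'E'
from h import *
T=tool(); f=vision.grab_frame("wrist"); [print(*x) for x in lids(f,T)]
go(.4387,-.0788,.2275,98.4)
E
```

```text
clock: 23.48
position: [0.6097, -0.2659, 0.3309]
tool_rot: [3.138, 0.002, 1.718]
force: [-0.6, -0.2, -0.1]
grip_width: 0.0562
finger_force: 53.2
[ 0.4506 -0.152 ] 0.029 0.0812
[ 0.46   -0.2187] 0.0288 0.0813
[ 0.4695 -0.2882] 0.0289 0.0811
[ 0.6122 -0.2653] 0.0289 0.1883
to [ 0.439 -0.079  0.228] now-axes cm [ 20.98 -14.17  10.13] goal-axes cm [ 20.97 -14.16  10.18] rot [0.002 0.001 0.   ]
```

```bash
python3 -m creep '[[[-1,4.2,-2.83,0,0,0,0],[-1,4.2,-2.83,0,0,0,0],[-1,4.2,-2.83,0,0,0,0],[-1,4.2,-2.83,0,0,0,0],[-1,4.2,-2.83,0,0,0,0],[-1,0,0,2.5,0,0,0],[-1,0,0,2.5,0,0,0],[-1,0,0,2.5,0,0,0],[-1,0,0,1.5,0,0,0],[-1,0,0,1,0,0,0],[-1,0,0,0,0,0,0]]]'
python3 - <<'E'
from h import *
T=tool(); f=vision.grab_frame("wrist"); [print(*x) for x in lids(f,T)]
go(.4387,-.0788,.2245,98.4)
E
```

```text
clock: 24.9
position: [0.4385, -0.0786, 0.2275]
tool_rot: [-3.141, -0.0, 1.718]
force: [0.6, -0.2, -0.2]
grip_width: 0.0561
finger_force: 53.3
[ 0.4399 -0.0783] 0.029 0.0849
[ 0.4419 -0.097 ] 0.0291 0.0716
to [ 0.439 -0.079  0.224] now-axes cm [-0.02  0.    0.34] goal-axes cm [-0.02  0.    0.34] rot [-0.  0.  0.]
```

```bash
python3 -m creep '[[[-1,0,0,0.15,0,0,0],[-1,0,0,0.1,0,0,0],[-1,0,0,0.1,0,0,0],[-1,0,0,0,0,0,0]]]' && python3 -m creep '[[[0.6,0,0,0,0,0,0],[0.8,0,0,0,0,0,0],[1,0,0,0,0,0,0],[1,0,0,0,0,0,0],[1,0,0,-1,0,0,0],[1,0,0,-3,0,0,0],[1,0,0,-5,0,0,0],[1,0,0,-5,0,0,0],[1,-5,3,-2,0,0,0],[1,-4,3,0,0,0,0],[1,0,0,0,0,0,0],[1,0,0,0,0,0,0]]]'
python3 - <<'E'
from h import *
T=tool(); f=vision.grab_frame("wrist"); [print(*x) for x in lids(f,T)]; cv2.imwrite("pics/w5.png",f["image"])
f=vision.grab_frame("side"); cv2.imwrite("pics/side1.png",f["image"])
E
```

```text
clock: 25.45
position: [0.4386, -0.0785, 0.2242]
tool_rot: [3.142, 0.0, 1.718]
force: [0.3, -0.0, -0.0]
grip_width: 0.0561
finger_force: 53.3
clock: 26.95
position: [0.5106, -0.1586, 0.3843]
tool_rot: [-3.141, -0.0, 1.717]
force: [-1.3, 0.2, -0.7]
grip_width: 0.0854
finger_force: 0.0
[ 0.4384 -0.0786] 0.0285 0.0814
[ 0.4491 -0.149 ] 0.0284 0.0813
[ 0.4597 -0.2174] 0.0284 0.081
[ 0.4689 -0.2873] 0.0287 0.081
```

View pics/w5.png

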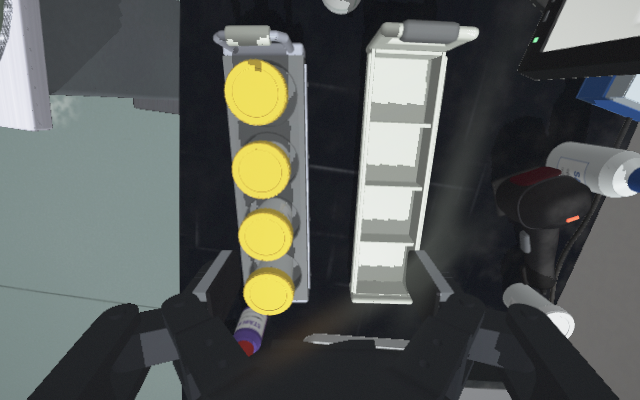

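View pics/side1.png

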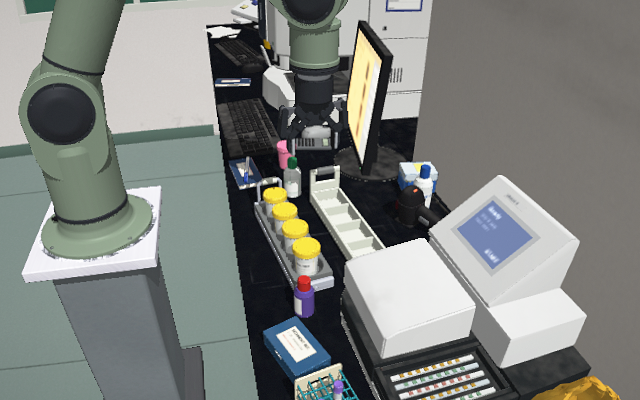

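Both views show all four cups upright in the carrier (side view: lids at (275,196) to (306,248)). Lid heights are 81 mm as expected, the tray is empty, both bottles are in place, and the gripper is clear.

```bash
python3 -c "
from workcell import bot
print(bot.job_done())"
```

```text
the job is handed in; nothing more can be done
None
```

All four cups stand upright in the carrier wells in arrival order, with the first farthest from the handle. Both bottles were left where they stood, and the job was handed in at about 27 s.

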